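# Touch off a clamped bearing block and dowel it

### The arm

A 6-joint arm with a two-finger parallel gripper is mounted at the origin on the work surface. World frame = base frame: x ahead of the robot, y to its left, z up, the work surface at z = 0. Lengths are in m, angles in rad, forces in N, time in s.
With the tool pointing down it reaches from about 0.35 to 0.85 m from the base axis. Payload 8.1 kg.
Tool frame: the origin (TCP) lies midway between the tips of the shut fingers; the grasp point (between the pads) lies 19 mm behind it; z points along the fingers, y is the line along which they close (so a half turn about z gives the same grasp; the last joint's range is limited). The gripper opens to 85 mm and grips with 20 to 120 N. Pads are 22 mm wide; open, the fingers measure 114 mm over their backs; the gripper's body (76 mm by 85 mm) begins 54 mm behind the grasp point. The pads swing forward as they close: fully open they stand 13 mm farther back than shut.
Start: joints at [1.171, 0.13, 1.488, -0, 1.523, -0.085], TCP at [0.186, 0.571, 0.231] pointing down, gripper open.
Joint ranges: [-2.96, 2.96], [-0.89, 2.26], [0.02, 2.5], [-1.34, 4.48], [0, 2.73], [-2.66, 2.66]. Speed limits (rad/s): [2.39, 2.39, 2.79, 3.14, 3.14, 3.14].

### API

Orientations are given as a unit quaternion [w, x, y, z].
In Python, from plant import env gives the robot as it stands.
- The arm moves only by the tool apply_moves, never from a script. Its arguments are lists of equal length, an entry for each row: "claw": the opening, from -1 (shut) to 1 (fully open), so that 0 is half open; "offset": the shift along the world's x, y, z in units of 25 mm (1.0 is 25 mm), a list of three; "yaw": the turn about the world's z in units of 5 degrees (1.0 is 5 degrees). A call has 1 to 12 rows; each row shifts and turns the commanded pose from where the row before left it; what a row does not reach is not made up. A row lasts 1/12 s, in which the tool goes at most 41.7 mm and 7.16 degrees, less where a joint would pass 70% of its speed; a pose out of reach is approached as far as the arm can. A call is refused whole if a number of a shift passes 1 or a number of a turn 1, either way. A call with a gripper value outside its range is refused whole. The fingers move at their own pace and stop on an object; "newtons" is the grip in N (left out, the last holds). Time passes only in rows, so rows that do not move let the fingers close. It gives the time, the measured TCP pose, the force, the opening and the grip force at its end, in the units of the state.
- env.get_state(): the state, without advancing time (a new reading comes with each control period).
- env.snapshot(name): name is "side" or "top"; returns the picture (480x640x3 uint8, red, green, blue); there is no depth.
- env.camera_params(name): a dict with "camera_matrix" (3x3 intrinsics, pixels), "extrinsics" (4x4, takes a point from world to camera coordinates). Camera axes: x right, y up, looking along -z (the intrinsics and any distortion apply to the point x, -y, -z); pixel columns grow to the right and rows downward; lengths in m; the calibration is good to about 2 mm. A picture is of the moment at which its call begins. camera_params takes no time and is no camera call.
- env.finish_job(): hands the job in; it is judged then, once.
The state is a dict: "clock": time; "q": joint angles; "qvel": joint speeds; "tau": joint torques, N m; "tool_pos": TCP position; "orientation": TCP orientation; "contact_force": force on the tool from outside, world axes, zero at the start; "wrist_torque": the same for the moment, N m; "gripper_width": opening from 0.0 (shut) to 1.0 (fully open); "grasp_force": force on a finger pad.
Only numpy, scipy, OpenCV 4.12 (cv2) and the standard library are available. Lean on these libraries where they do the work, as an engineer would, in place of code of your own. Each camera call takes 0.05 s, during which the arm holds its last target. There are 200 camera calls.

### The job

Take the square-headed steel pin from the wooden rack and, holding it upright, use it to find where the grey bearing block really sits on its fixture plate: rest the pin's shank lightly against the block for a moment at three places, first on the long side facing the robot near the end away from the small hole, then on that same side near the hole's end, then on the middle of the end face beside the hole. Then put the pin into the hole, fully home, and let go of it. Be gentle, never press the pin hard against the block or plate, and do not push the other things on the bench about.

Things in the scene. Friction and masses are not known exactly. Their poses are not given: they have to be found in the camera images.
- fixture: Fixed steel plate, 150 (x) x 210 (y) x 15 mm high; origin at the centre of its underside, z up; its -x side faces the robot, turned up to 20 degrees. Carries a grey cast block, 60 (x) x 130 (y) x 40 mm high, four upright plane sides, clamped by eye: nominally centred and square on the plate, truly off by up to 6 mm in x and in y and turned up to 5 degrees about its centre; not measured, to be felt.
- block_nominal (a point): Point of the plate's frame: NOMINAL centre of the block's top, 55 mm above the bench; the real block is off as told under the fixture. The block is held rigidly against light pushes. Its long -x side and its -y end face are free. On its +y half stands a bearing boss with brass bush, 44 x 30 mm, 16 to 46 mm from the block's centre, 18 mm above its top.
- hole_nominal (a point): NOMINAL mouth of the hole, at the block's top; the real hole moves with the block. Round, vertical, through, diameter 11.2 mm, 2 mm chamfer, 40 mm deep. It lies on the block's long centre line, 38 mm from the block's centre and 27 mm from its -y end face.
- strap (a point): Middle of the steel strap clamp over the block's +y end, on its top, 64 mm above the bench; the strap and its heel reach from 52 to 105 mm along the plate's +y, 26 mm wide, with a nut up to 75 mm above the bench.
- pin: Loose steel pin, 0.11 to 0.2 kg, upright in the rack: round shank, diameter 10 mm, 36 mm long, tip chamfered 1.5 mm, below a square head 18 x 18 x 45 mm tall. Origin at the tip's centre, 9 mm above the bench at the start; z up, x and y square to the head's flats. The head's underside is a shoulder that rests on the rack's top and, when fully home, on the block's top. Lift it 40 mm to clear the rack.
- pin_tip (a point): Centre of the tip's underside of the pin (its origin).
- pin_head (a point): Centre of the pin's square head, 58.5 mm above the tip.
- rack: Heavy fixed wooden rack block, 60 (x) x 150 (y) x 45 mm high, on the left or the right of the fixture; origin at the centre of its underside. Pin hole (13 mm wide) 42 mm from its centre towards -y; a round brass-collared drift of diameter 12 to 18 mm, 75 mm long, stands in a hole 42 mm towards +y, sticking 30 mm out.
- drift: The round drift standing in the rack (bystander); origin at its foot.
- tin_a: Round low metal polish tin, diameter 87 mm, 26 mm high (bystander), beyond the fixture; origin at the underside.
- tin_b: Round low polish tin, diameter 75 mm, 22 mm high (bystander), beyond the fixture; origin at the underside.
- heel_tip: Small black rubber disc, diameter 32 mm, 12 mm thick, lying in the tray (bystander).
- brush: Wooden-handled flat brush lying beyond and to the robot's right of the fixture (bystander); origin at its underside.
- hammer: Hammer lying beyond and to the robot's left of the fixture (bystander); origin at its underside.
- tray: Fixed open sheet-steel tray, 100 x 140 x 30 mm high (bystander), on the side opposite the rack; origin at the underside.
Not all that is in view belongs to the job. Of the things like the pin, leave any that is blue; of the rest the smaller one is meant.

How it is judged:
By the outcome, as a careful person would: the job done as asked, in the order asked, and still so for the second after the job is handed in, with the robot touching nothing.
It also fails if it takes over 72 s, if anything falls off the work surface, if the arm or the gripper's body presses on something with over 40 N, if the wrist force passes 120 N, or if a joint passes its speed limit or range.

## Working session

There is one attempt and no reset: what is moved stays moved. The work goes in short steps, Python scripts to look and compute and a tool call to move; the robot and the scene stay as the last step left them, time stands still between calls to the robot, and variables do not carry over. Pictures are saved under pics/ and viewed, at most 10 in all, crops included, and the job is handed in when it is done.

Besides the shell and the picture viewer there is one more tool, called as name(argument=value, ...) on one line, values as JSON. apply_moves: Moves the arm, as the interface text tells. Its arguments: {"type":"object","properties":{"claw":{"type":"array","items":{"type":"number"}},"offset":{"type":"array","items":{"type":"array","items":{"type":"number"}}},"yaw":{"type":"array","items":{"type":"number"}},"newtons":{"type":"number"}},"required":["claw","offset","yaw"]}

```bash
mkdir -p pics; ls
python3 - <<'E'
from plant import env
import cv2,numpy as np
np.set_printoptions(precision=4,suppress=True)
for n in("side","top"):
    p=env.camera_params(n);print(n,p)
    cv2.imwrite(f"pics/{n}0.png",env.snapshot(n)[:,:,::-1])
print(env.get_state())
E
```

```text
pics
side {'camera_matrix': array([[455.4997,   0.    , 323.8158],
       [  0.    , 455.4997, 243.3211],
       [  0.    ,   0.    ,   1.    ]]), 'extrinsics': array([[-0.7573, -0.6531,  0.006 ,  0.4462],
       [ 0.5126, -0.5887,  0.6251, -0.3772],
       [-0.4047,  0.4764,  0.7806, -0.6839],
       [ 0.    ,  0.    ,  0.    ,  1.    ]])}
top {'camera_matrix': array([[477.3739,   0.    , 318.8335],
       [  0.    , 477.3739, 239.3688],
       [  0.    ,   0.    ,   1.    ]]), 'extrinsics': array([[ 0.0061, -0.9999,  0.016 , -0.0462],
       [ 0.9888,  0.0085,  0.1493, -0.6015],
       [-0.1494,  0.0149,  0.9887, -1.1742],
       [ 0.    ,  0.    ,  0.    ,  1.    ]])}
{'clock': 0.1, 'q': array([ 1.1706,  0.1311,  1.4892,  0.    ,  1.523 , -0.0854]), 'qvel': array([-0.0008, -0.0026, -0.0048, -0.0012, -0.0001,  0.0021]), 'tau': array([  0.0014, -57.0945, -50.1943,  -0.0001,   0.008 ,  -0.    ]), 'tool_pos': array([0.1855, 0.5701, 0.2303]), 'orientation': array([-0.0002,  0.1567,  0.9876, -0.0008]), 'contact_force': array([0.6465, 0.2607, 0.0379]), 'wrist_torque': array([ 0.0266, -0.0123,  0.0262]), 'grasp_force': 0.0, 'gripper_width': 1.005212506300149}
```

View pics/top0.png

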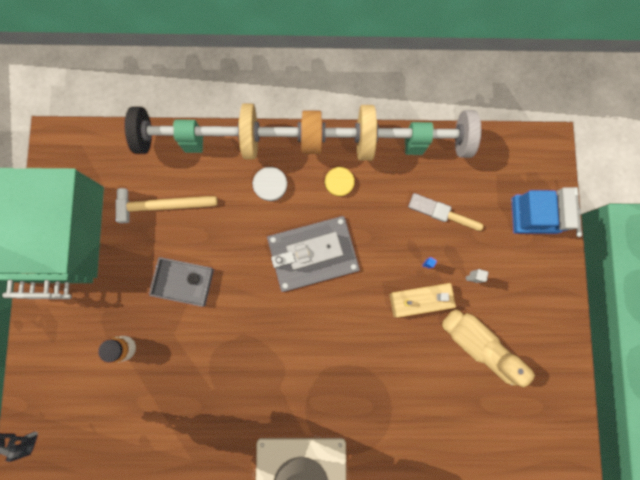

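View pics/side0.png

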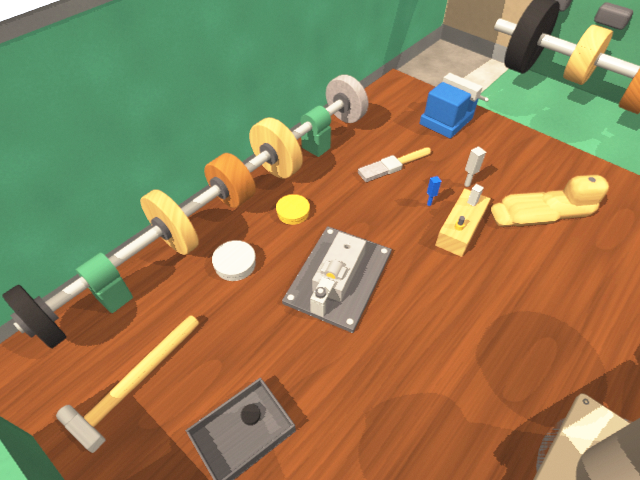

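The pin could be confused with three things in the top view: the grey pin in the rack (443,297), the blue one (430,263) and a larger grey one standing free (478,276). By the description I choose the rack pin. Next is one enlarged composite to check that choice and measure.

```bash
cat > h.py <<'E'
import numpy as np,cv2
from plant import env
np.set_printoptions(precision=4,suppress=True)
P={n:env.camera_params(n) for n in("side","top")}
def ray(n,u,v):
    p=P[n];K=p["camera_matrix"];E=p["extrinsics"];R=E[:3,:3]
    d=R.T@(np.diag([1,-1,-1])@np.linalg.inv(K)@[u,v,1]);return -R.T@E[:3,3],d
def atz(n,u,v,z):
    o,d=ray(n,u,v);return (o+d*(z-o[2])/d[2])
def proj(n,X):
    p=P[n];X=np.atleast_2d(X);c=(p["extrinsics"][:3,:3]@X.T).T+p["extrinsics"][:3,3]
    c=c*[1,-1,-1];q=(p["camera_matrix"]@c.T).T;return q[:,:2]/q[:,2:]
E
python3 - <<'E'
import cv2,numpy as np
t=cv2.imread("pics/top0.png");s=cv2.imread("pics/side0.png")
c=lambda i,x,y,w,h,k:cv2.resize(i[y:y+h,x:x+w],None,fx=k,fy=k,interpolation=cv2.INTER_CUBIC)
cv2.imwrite("pics/c1.png",np.vstack([np.hstack([c(t,260,210,100,75,4),c(t,385,250,100,75,4)]),np.hstack([c(s,280,225,133,100,3)[:300,:399],c(s,410,140,133,133,3)[80:380,:399]])]))
E
```

```text
Traceback (most recent call last):
ValueError: all the input array dimensions except for the concatenation axis must match exactly, but along dimension 1, the array at index 0 has size 800 and the array at index 1 has size 798
```

Run:
```python
import cv2,numpy as np
t=cv2.imread("pics/top0.png");s=cv2.imread("pics/side0.png")
c=lambda i,x,y,w,h,k:cv2.resize(i[y:y+h,x:x+w],None,fx=k,fy=k,interpolation=cv2.INTER_CUBIC)
cv2.imwrite("pics/c1.png",np.vstack([np.hstack([c(t,262,214,100,75,4),c(t,385,250,100,75,4)]),np.hstack([c(s,280,225,134,100,3)[:300,:400],c(s,420,140,100,75,4)])]))
```

```text
(no output)
```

View pics/c1.png

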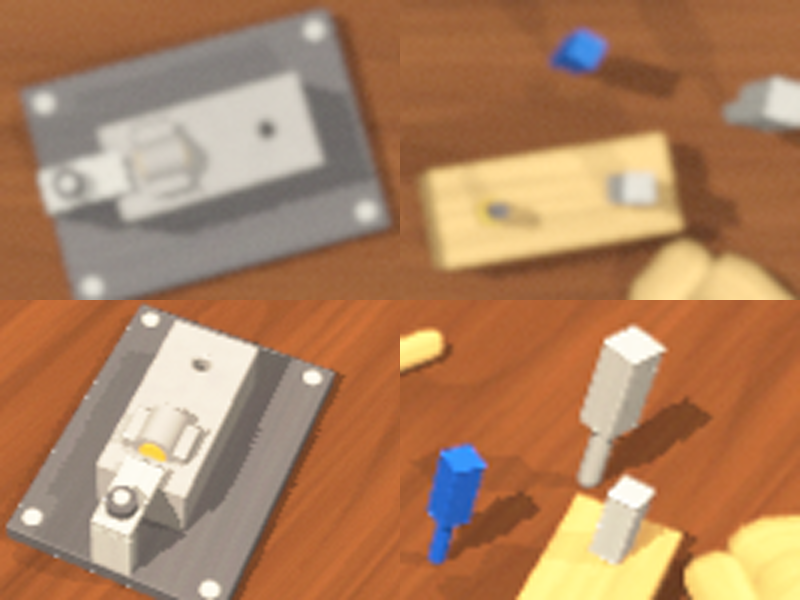

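Run:
```python
from h import *
A=lambda x,y:(262+x/4,214+y/4)
B=lambda x,y:(385+(x-400)/4,250+y/4)
S1=lambda x,y:(280+x/3,225+(y-300)/3)
S2=lambda x,y:(420+(x-400)/4,140+(y-300)/4)
print("pinhead top",atz("top",*B(638,188),.09),atz("side",*S2(633,494),.09))
pc=[atz("top",*A(*q),.015) for q in [(22,92),(328,10),(390,225),(75,300)]]
print("plate",np.array(pc),np.mean(pc,0));pc=np.array(pc)
ang=lambda a,b:np.degrees(np.arctan2(*(b-a)[[1,0]]))
print("plate y axis",ang(pc[1],pc[0])-90,ang(pc[2],pc[3])-90,"x",ang(pc[3],pc[0]),ang(pc[2],pc[1]))
bc=np.array([atz("top",*A(*q),.055) for q in [(98,130),(297,72),(325,163),(122,220)]])
print("block",bc,bc.mean(0),ang(bc[1],bc[0])-90,ang(bc[2],bc[3])-90,ang(bc[3],bc[0]),ang(bc[2],bc[1]))
print("hole",atz("top",*A(267,130),.055),atz("side",*S1(201,365),.055))
r=np.array([atz("top",*B(*q),.045) for q in [(420,172),(665,132),(683,230),(437,268)]])
print("rack",r,r.mean(0),ang(r[1],r[0])-90,ang(r[2],r[3])-90,ang(r[3],r[0]),ang(r[2],r[1]))
print("hdflat", [B(*q) for q in [(627,175)]])
sc=np.array([atz("side",*S1(*q),.015) for q in [(8,525),(145,305),(340,373)]]);print("plate side",sc,ang(sc[1],sc[0])-90,ang(sc[2],sc[1]))
sb=np.array([atz("side",*S1(*q),.055) for q in [(97,463),(176,318),(258,345),(186,498)]]);print("block side",sb,ang(sb[1],sb[0])-90,ang(sb[2],sb[3])-90,ang(sb[2],sb[1]))
h=np.array([atz("side",*S2(*q),.09) for q in [(634,478),(655,494),(633,510),(609,496)]]);print("head",h,h.mean(0),[ang(h[i],h[(i+1)%4]) for i in range(4)])
```

```text
pinhead top [ 0.4563 -0.347   0.09  ] [ 0.4562 -0.3447  0.09  ]
plate [[ 0.6116  0.0921  0.015 ]
 [ 0.6681 -0.1084  0.015 ]
 [ 0.5262 -0.1484  0.015 ]
 [ 0.4763  0.0551  0.015 ]] [ 0.5705 -0.0274  0.015 ]
plate y axis 15.745970575216276 13.780098815550389 x 15.331376014232301 15.76614503346087
block [[ 0.5815  0.0399  0.055 ]
 [ 0.6197 -0.0858  0.055 ]
 [ 0.5617 -0.1035  0.055 ]
 [ 0.5246  0.024   0.055 ]] [ 0.5719 -0.0314  0.055 ] 16.91591060086172 16.185653235314888 15.68990407861561 16.973964488482324
hole [ 0.5824 -0.0669  0.055 ] [ 0.5832 -0.0632  0.055 ]
rack [[ 0.4668 -0.222   0.045 ]
 [ 0.493  -0.3779  0.045 ]
 [ 0.4317 -0.3871  0.045 ]
 [ 0.4072 -0.2317  0.045 ]] [ 0.4497 -0.3046  0.045 ] 9.552666514127026 8.95829890811784 9.230105466389231 8.510405658398438
hdflat [(441.75, 293.75)]
plate side [[ 0.6128  0.0939  0.015 ]
 [ 0.6672 -0.1054  0.015 ]
 [ 0.5239 -0.1472  0.015 ]] 15.278583685710913 16.247437845408957
block side [[ 0.5831  0.0406  0.055 ]
 [ 0.6217 -0.0838  0.055 ]
 [ 0.565  -0.1017  0.055 ]
 [ 0.5245  0.0241  0.055 ]] 17.237978126245622 17.871366057364597 17.517712115815915
head [[ 0.4618 -0.3559  0.09  ]
 [ 0.4474 -0.3524  0.09  ]
 [ 0.4504 -0.334   0.09  ]
 [ 0.4651 -0.335   0.09  ]] [ 0.4562 -0.3443  0.09  ] [np.float64(166.20753885397966), np.float64(80.95371916851158), np.float64(-3.7777906955408844), np.float64(-98.92169378409407)]
```

The rack pin is the smaller grey one, and both cameras agree on it at about (0.456, -0.346). One zoom will give the head's yaw.

Run:
```python
import cv2,numpy as np
t=cv2.imread("pics/top0.png");s=cv2.imread("pics/side0.png")
c=lambda i,x,y,w,h,k:cv2.resize(i[y:y+h,x:x+w],None,fx=k,fy=k,interpolation=cv2.INTER_CUBIC)
cv2.imwrite("pics/c2.png",np.hstack([c(t,432,284,24,24,16),c(s,466,180,24,24,16)]))
```

```text
(no output)
```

View pics/c2.png

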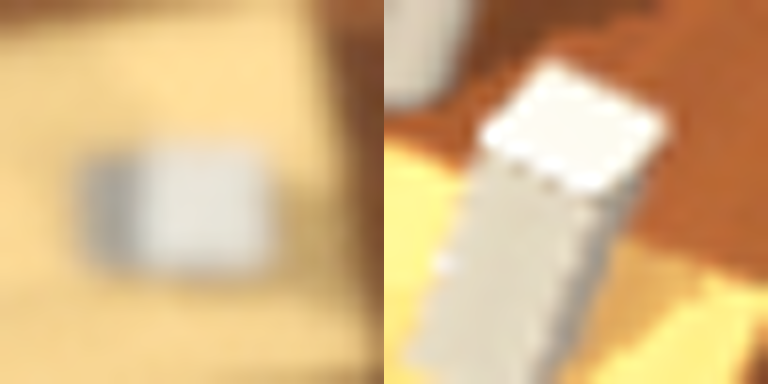

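Run:
```python
from h import *
from scipy.optimize import least_squares as L
q=np.array([(550,60),(670,122),(598,196),(480,130)],float);uv=np.c_[466+(q[:,0]-384)/16-.5+.03,180+q[:,1]/16-.5+.03]
b=np.array([(1,-1),(-1,-1),(-1,1),(1,1)])*.009
def f(p):
    c,s=np.cos(p[2]),np.sin(p[2]);X=np.c_[p[0]+b@[c,-s],p[1]+b@[s,c],np.full(4,.09)]
    return (proj("side",X)-uv).ravel()
r=L(f,[.456,-.346,0],x_scale=[.01,.01,.1]);print(r.x[:2],np.degrees(r.x[2]),r.fun)
```

```text
[ 0.4591 -0.3464] -1.4991136677006212 [-0.0124 -0.0229 -0.0422  0.12    0.0899 -0.067  -0.0362 -0.0295]
```

Head yaw is about -1.5°, so I close the gripper along world x. I go ahead in x first, then across.

apply_moves(claw=[0,0,0,0,0,0,0,0,0,0,0,0], offset=[[0.9,0,0],[0.9,0,0],[0.9,0,0],[0.9,0,0],[0.9,0,0],[0.9,-1,0],[0.9,-1,0],[0.9,-1,0],[0.9,-1,0],[0.9,-1,0],[0.9,-1,0],[0.9,-1,0]], yaw=[-1,-1,-1,-1,-1,-1,-1,-1,-1,-1,-1,-1])

```text
clock: 1.1
tool_pos: [0.4564, 0.394, 0.2308]
orientation: [-0.0, 0.631, 0.776, -0.0]
contact_force: [-0.1, -0.2, -0.3]
gripper_width: 0.503
grasp_force: 0.0
```

apply_moves(claw=[0,0,0,0,0,0,0,0,0,0,0,0], offset=[[0,-1,0],[0,-1,0],[0,-1,0],[0,-1,0],[0,-1,0],[0,-1,0],[0,-1,0],[0,-1,0],[0,-1,0],[0,-1,0],[0,-1,0],[0,-1,0]], yaw=[-1,-1,-0.7,0,0,0,0,0,0,0,0,0])

```text
clock: 2.1
tool_pos: [0.4553, 0.0944, 0.2309]
orientation: [-0.0, 0.716, 0.698, -0.0]
contact_force: [0.4, 0.4, 1.0]
gripper_width: 0.503
grasp_force: 0.0
```

apply_moves(claw=[0,0,0,0,0,0,0,0,0,0,0,0], offset=[[0,-1,0],[0,-1,0],[0,-1,0],[0,-1,0],[0,-1,0],[0,-1,0],[0,-1,0],[0,-1,0],[0,-1,0],[0,-1,0],[0,0,0],[0,0,0]], yaw=[0,0,0,0,0,0,0,0,0,0,0,0])

```text
clock: 3.1
tool_pos: [0.4553, -0.1553, 0.2308]
orientation: [-0.001, 0.717, 0.697, -0.0]
contact_force: [0.1, 0.6, 0.2]
gripper_width: 0.504
grasp_force: 0.0
```

apply_moves(claw=[0,0,0,0,0,0,0,0,0,0,0,0], offset=[[0.07,-1,0],[0,-1,0],[0,-1,0],[0,-1,0],[0,-1,0],[0,-1,0],[0,-1,0],[0,-0.63,-0.6],[0,0,-1],[0,0,-1],[0,0,-1],[0,0,0]], yaw=[0,0,0,0,0,0,0,0,0,0,0,0])

```text
clock: 4.1
tool_pos: [0.455, -0.3416, 0.1349]
orientation: [-0.005, 0.716, 0.698, -0.0]
contact_force: [-0.3, 0.2, -2.1]
gripper_width: 0.5
grasp_force: 0.0
```

Run:
```python
from h import *
s=env.snapshot("side")[:,:,::-1];t=env.snapshot("top")[:,:,::-1];print(env.get_state()["tool_pos"])
c=lambda i,x,y,w,h,k:cv2.resize(i[y:y+h,x:x+w],None,fx=k,fy=k,interpolation=cv2.INTER_CUBIC)
cv2.imwrite("pics/c3.png",np.hstack([c(s,420,110,100,125,4),c(t,395,240,100,125,4)]))
```

```text
[ 0.4572 -0.3437  0.1406]
```

View pics/c3.png

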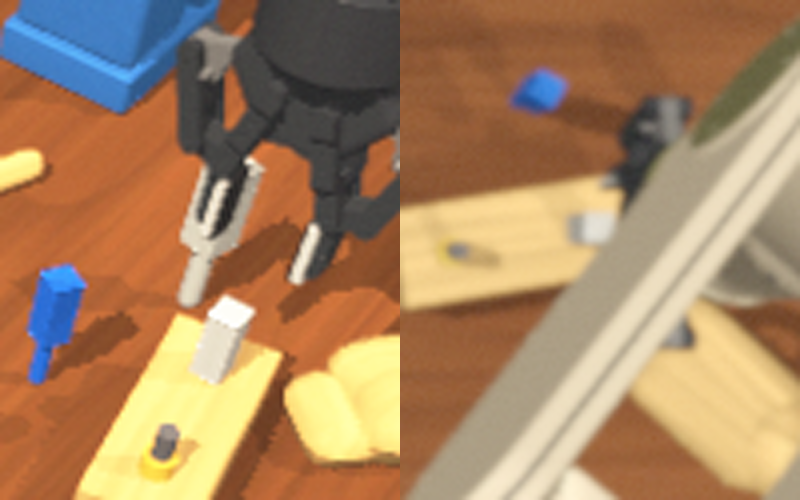

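The fingers straddle the pin head on both sides, and nothing else is near them. Down I go.

apply_moves(claw=[0,0,0,0,0,0,0,0,0], offset=[[0,0,-0.5],[0,0,-0.5],[0,0,-0.5],[0,0,-0.5],[0,0,-0.5],[0,0,-0.5],[0,0,0],[0,0,0],[0,0,0]], yaw=[0,0,0,0,0,0,0,0,0])

```text
clock: 4.95
tool_pos: [0.4577, -0.3454, 0.0665]
orientation: [0.0, 0.717, 0.698, 0.0]
contact_force: [0.5, -1.3, -0.5]
gripper_width: 0.5
grasp_force: 0.0
```

apply_moves(claw=[0,0,-1,-1,-1,-1,-1,-1,-1,-1,-1], offset=[[0,0,-0.4],[0,0,0],[0,0,0],[0,0,0],[0,0,0],[0,0,0],[0,0,0],[0,0,0],[0,0,0],[0,0,0],[0,0,0]], yaw=[0,0,0,0,0,0,0,0,0,0,0], newtons=70)

```text
clock: 5.87
tool_pos: [0.4577, -0.3454, 0.0566]
orientation: [0.0, 0.717, 0.698, 0.0]
contact_force: [0.1, 0.8, 3.6]
gripper_width: 0.198
grasp_force: 68.5
```

Gripped. Lift straight up.

apply_moves(claw=[-1,-1,-1,-1,-1,-1,-1,-1,-1,-1], offset=[[0,0,0.3],[0,0,0.4],[0,0,0.5],[0,0,0.5],[0,0,0.5],[0,0,0.5],[0,0,0.5],[0,0,0.5],[0,0,0],[0,0,0]], yaw=[0,0,0,0,0,0,0,0,0,0])

```text
clock: 6.7
tool_pos: [0.4581, -0.3457, 0.1501]
orientation: [0.001, 0.717, 0.698, 0.0]
contact_force: [0.2, -1.0, -2.2]
gripper_width: 0.197
grasp_force: 69.2
```

Run:
```python
from h import *
st=env.get_state();print(st["tool_pos"],st["contact_force"],st["gripper_width"])
s=env.snapshot("side")[:,:,::-1]
cv2.imwrite("pics/c4.png",cv2.resize(s[110:235,420:545],None,fx=4,fy=4,interpolation=cv2.INTER_CUBIC))
# targets from nominal estimate: block centre/yaw from images
c=np.array([.5725,-.031]);a=np.radians(16.9);x=np.array([np.cos(a),np.sin(a)]);y=np.array([-np.sin(a),np.cos(a)])
for n,u,v in (("t1",-35,45),("t2",-35,-45),("t3",0,-70),("hole",0,-38)): print(n,c+x*u/1e3+y*v/1e3)
print(x,y)
```

```text
[ 0.4581 -0.3457  0.1501] [ 0.1606 -1.0088 -2.1881] 0.19707951891387054
t1 [0.5259 0.0019]
t2 [ 0.5521 -0.0842]
t3 [ 0.5928 -0.098 ]
hole [ 0.5835 -0.0674]
[0.9568 0.2907] [-0.2907  0.9568]
```

View pics/c4.png

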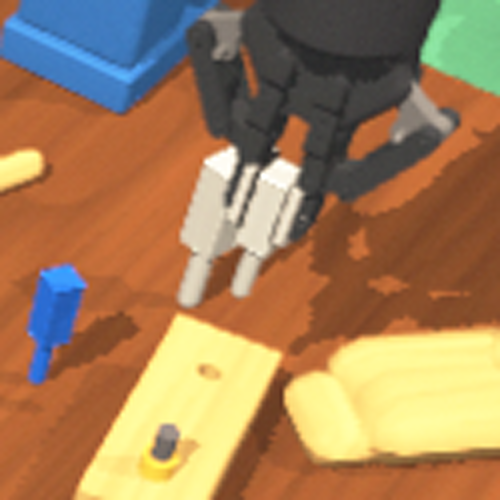

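The pin is out of the rack, upright and centred in the pads. Next I carry it to a standoff about 15 mm off the first contact place.

apply_moves(claw=[-1,-1,-1,-1,-1,-1,-1,-1,-1,-1,-1,-1], offset=[[0.1,0.6,0],[0.15,0.9,0],[0.17,1,0],[0.17,1,0],[0.17,1,0],[0.17,1,0],[0.17,1,0],[0.17,1,0],[0.17,1,0],[0.17,1,0],[0.17,1,0],[0.1,1,0]], yaw=[0,0,0.7,1,1,1,0,0,0,0,0,0])

```text
clock: 7.75
tool_pos: [0.5037, -0.0556, 0.1475]
orientation: [-0.001, 0.595, 0.804, -0.0]
contact_force: [0.6, -0.3, -1.8]
gripper_width: 0.202
grasp_force: 69.2
```

apply_moves(claw=[-1,-1,-1,-1,-1,-1,-1,-1,-1,-1,-1], offset=[[0.12,1,0],[0.14,0.83,0],[0.14,0.4,0],[0,0,0],[0,0,-0.5],[0,0,-0.5],[0,0,-0.5],[0,0,-0.5],[0,0,-0.5],[0,0,0],[0,0,0]], yaw=[0,0,0,0,0,0,0,0,0,0,0])

```text
clock: 8.67
tool_pos: [0.5133, -0.0022, 0.0847]
orientation: [-0.001, 0.595, 0.803, -0.001]
contact_force: [0.1, 0.7, -0.9]
gripper_width: 0.199
grasp_force: 69.2
```

apply_moves(claw=[-1,-1,-1,-1,-1,-1,-1,-1,-1,-1], offset=[[0.04,0.012,0],[0.04,0.012,0],[0.04,0.012,0],[0.04,0.012,0],[0.04,0.012,0],[0.04,0.012,0],[0.04,0.012,0],[0.04,0.012,0],[0,0,0],[0,0,0]], yaw=[0,0,0,0,0,0,0,0,0,0])

```text
clock: 9.5
tool_pos: [0.5225, 0.0005, 0.0862]
orientation: [-0.0, 0.595, 0.804, -0.0]
contact_force: [-0.1, 1.0, -1.7]
gripper_width: 0.202
grasp_force: 69.2
```

apply_moves(claw=[-1,-1,-1,-1,-1], offset=[[0.02,0.006,0],[0.02,0.006,0],[0.02,0.006,0],[0,0,0],[0,0,0]], yaw=[0,0,0,0,0])

```text
clock: 9.92
tool_pos: [0.524, 0.0009, 0.0863]
orientation: [-0.0, 0.595, 0.804, 0.0]
contact_force: [0.4, -1.5, -2.1]
gripper_width: 0.2
grasp_force: 69.2
```

apply_moves(claw=[-1,-1,-1,-1], offset=[[0.02,0.006,0],[0.02,0.006,0],[0,0,0],[0,0,0]], yaw=[0,0,0,0])

```text
clock: 10.25
tool_pos: [0.525, 0.0012, 0.0863]
orientation: [0.0, 0.595, 0.804, -0.0]
contact_force: [-0.2, 0.2, -2.3]
gripper_width: 0.198
grasp_force: 69.2
```

apply_moves(claw=[-1,-1,-1], offset=[[0.02,0.006,0],[0,0,0],[0,0,0]], yaw=[0,0,0])

```text
clock: 10.5
tool_pos: [0.5255, 0.0013, 0.0863]
orientation: [0.0, 0.595, 0.804, 0.0]
contact_force: [-0.0, 0.2, -1.7]
gripper_width: 0.199
grasp_force: 69.2
```

apply_moves(claw=[-1,-1,-1], offset=[[0.02,0.006,0],[0,0,0],[0,0,0]], yaw=[0,0,0])

```text
clock: 10.75
tool_pos: [0.526, 0.0015, 0.0863]
orientation: [0.0, 0.595, 0.804, 0.0]
contact_force: [-0.3, 0.6, -1.6]
gripper_width: 0.199
grasp_force: 69.2
```

apply_moves(claw=[-1,-1,-1], offset=[[0.02,0.006,0],[0,0,0],[0,0,0]], yaw=[0,0,0])

```text
clock: 11.0
tool_pos: [0.5265, 0.0016, 0.0863]
orientation: [0.0, 0.595, 0.804, 0.0]
contact_force: [-0.1, -0.7, -2.1]
gripper_width: 0.197
grasp_force: 69.2
```

apply_moves(claw=[-1,-1,-1], offset=[[0.02,0.006,0],[0,0,0],[0,0,0]], yaw=[0,0,0])

```text
clock: 11.25
tool_pos: [0.527, 0.0018, 0.0863]
orientation: [0.0, 0.595, 0.804, 0.0]
contact_force: [-0.2, -0.3, -2.1]
gripper_width: 0.198
grasp_force: 69.2
```

```bash
python3 -c "
from h import *
s=env.get_state();print(s['tool_pos'],s['contact_force'],s['wrist_torque'])"
```

```text
[0.527  0.0018 0.0863] [-0.1651 -0.3418 -2.0777] [-0.0079  0.069   0.0791]
```

apply_moves(claw=[-1,-1,-1], offset=[[0.02,0.006,0],[0,0,0],[0,0,0]], yaw=[0,0,0])

```text
clock: 11.5
tool_pos: [0.5276, 0.0019, 0.0863]
orientation: [0.0, 0.595, 0.804, 0.0]
contact_force: [0.4, -0.4, -2.0]
gripper_width: 0.201
grasp_force: 69.2
```

apply_moves(claw=[-1,-1,-1], offset=[[0.02,0.006,0],[0,0,0],[0,0,0]], yaw=[0,0,0])

```text
clock: 11.75
tool_pos: [0.5279, 0.0021, 0.0862]
orientation: [-0.0, 0.595, 0.804, -0.0]
contact_force: [-1.2, 0.2, -1.2]
gripper_width: 0.202
grasp_force: 69.3
```

```bash
python3 -c "
from h import *
s=env.get_state();print(s['tool_pos'],s['contact_force'],s['wrist_torque'])
im=env.snapshot('side')[:,:,::-1]
cv2.imwrite('pics/c5.png',cv2.resize(im[190:330,270:420],None,fx=4,fy=4,interpolation=cv2.INTER_CUBIC))"
```

```text
[0.5279 0.0021 0.0862] [-1.2462  0.2169 -1.1904] [0.0021 0.1882 0.0038]
```

View pics/c5.png

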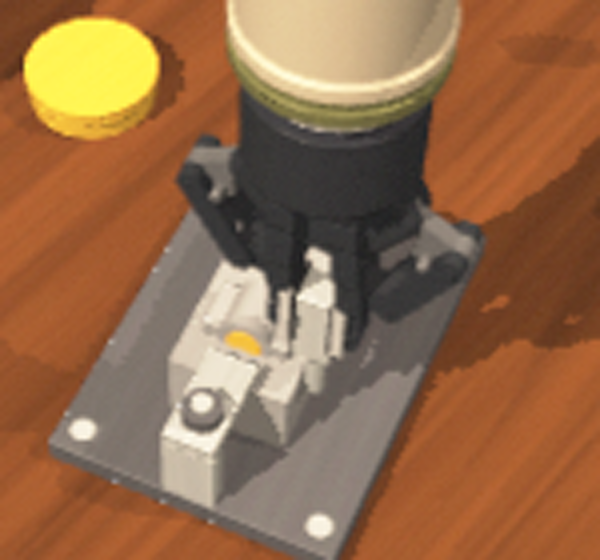

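apply_moves(claw=[-1,-1,-1], offset=[[0.01,0.003,0],[0,0,0],[0,0,0]], yaw=[0,0,0])

```text
clock: 12.05
tool_pos: [0.528, 0.0021, 0.0862]
orientation: [-0.0, 0.595, 0.804, -0.0]
contact_force: [-3.0, 0.8, 0.0]
gripper_width: 0.203
grasp_force: 69.4
```

apply_moves(claw=[-1,-1,-1], offset=[[0.01,0.003,0],[0,0,0],[0,0,0]], yaw=[0,0,0])

```text
clock: 12.3
tool_pos: [0.5281, 0.0022, 0.0862]
orientation: [-0.0, 0.595, 0.804, -0.0]
contact_force: [-4.7, 0.2, 1.4]
gripper_width: 0.2
grasp_force: 69.6
```

```bash
python3 -c "
from h import *
s=env.get_state();print(s['tool_pos'],s['contact_force'],s['wrist_torque'],s['q'])"
```

```text
[0.5281 0.0022 0.0862] [-4.6847  0.2122  1.3805] [-0.0941  1.0461 -0.0124] [-0.0928  0.0582  1.8387 -0.0001  1.2456 -0.3889]
```

First contact felt at about 3–5 N. I back off, slide along to the hole's end and approach again.

apply_moves(claw=[-1,-1,-1,-1,-1,-1,-1,-1,-1,-1,-1,-1], offset=[[-0.2,-0.06,0],[-0.2,-0.06,0],[0.12,-0.34,0],[0.246,-0.675,0],[0.246,-0.675,0],[0.246,-0.675,0],[0.246,-0.675,0],[0.12,-0.34,0],[0,0,0],[0,0,0],[0,0,0],[0,0,0]], yaw=[0,0,0,0,0,0,0,0,0,0,0,0])

```text
clock: 13.3
tool_pos: [0.5488, -0.0844, 0.0861]
orientation: [-0.0, 0.595, 0.804, 0.0]
contact_force: [-0.3, -0.3, -1.7]
gripper_width: 0.201
grasp_force: 69.1
```

apply_moves(claw=[-1,-1,-1,-1], offset=[[0.02,0.006,0],[0.02,0.006,0],[0,0,0],[0,0,0]], yaw=[0,0,0,0])

```text
clock: 13.63
tool_pos: [0.5501, -0.0846, 0.0863]
orientation: [0.0, 0.595, 0.804, 0.0]
contact_force: [-0.6, 0.0, -1.0]
gripper_width: 0.2
grasp_force: 69.1
```

apply_moves(claw=[-1,-1,-1,-1], offset=[[0.02,0.006,0],[0.02,0.006,0],[0,0,0],[0,0,0]], yaw=[0,0,0,0])

```text
clock: 13.97
tool_pos: [0.5511, -0.0847, 0.0863]
orientation: [-0.0, 0.595, 0.804, -0.0]
contact_force: [0.7, 0.4, -1.8]
gripper_width: 0.198
grasp_force: 69.1
```

apply_moves(claw=[-1,-1,-1], offset=[[0.02,0.006,0],[0,0,0],[0,0,0]], yaw=[0,0,0])

```text
clock: 14.22
tool_pos: [0.5516, -0.0845, 0.0863]
orientation: [0.0, 0.595, 0.804, -0.0]
contact_force: [-0.6, -0.1, -0.9]
gripper_width: 0.204
grasp_force: 69.1
```

apply_moves(claw=[-1,-1,-1], offset=[[0.02,0.006,0],[0,0,0],[0,0,0]], yaw=[0,0,0])

```text
clock: 14.47
tool_pos: [0.5521, -0.0844, 0.0863]
orientation: [0.0, 0.595, 0.804, 0.0]
contact_force: [-0.2, -0.2, -1.4]
gripper_width: 0.198
grasp_force: 69.1
```

apply_moves(claw=[-1,-1,-1], offset=[[0.02,0.006,0],[0,0,0],[0,0,0]], yaw=[0,0,0])

```text
clock: 14.72
tool_pos: [0.5526, -0.0842, 0.0863]
orientation: [-0.0, 0.595, 0.804, 0.0]
contact_force: [0.0, 0.0, -1.3]
gripper_width: 0.204
grasp_force: 69.1
```

apply_moves(claw=[-1,-1,-1], offset=[[0.02,0.006,0],[0,0,0],[0,0,0]], yaw=[0,0,0])

```text
clock: 14.97
tool_pos: [0.5531, -0.084, 0.0863]
orientation: [-0.0, 0.595, 0.804, 0.0]
contact_force: [0.2, 0.6, -1.4]
gripper_width: 0.194
grasp_force: 69.1
```

apply_moves(claw=[-1,-1,-1], offset=[[0.02,0.006,0],[0,0,0],[0,0,0]], yaw=[0,0,0])

```text
clock: 15.22
tool_pos: [0.5536, -0.0839, 0.0863]
orientation: [0.0, 0.595, 0.804, -0.0]
contact_force: [0.7, -0.0, -1.2]
gripper_width: 0.198
grasp_force: 69.1
```

apply_moves(claw=[-1,-1,-1], offset=[[0.02,0.006,0],[0,0,0],[0,0,0]], yaw=[0,0,0])

```text
clock: 15.47
tool_pos: [0.554, -0.0839, 0.0863]
orientation: [-0.0, 0.595, 0.804, -0.0]
contact_force: [-1.8, -0.5, -1.5]
gripper_width: 0.202
grasp_force: 69.3
```

apply_moves(claw=[-1,-1,-1], offset=[[0.01,0.003,0],[0,0,0],[0,0,0]], yaw=[0,0,0])

```text
clock: 15.72
tool_pos: [0.5541, -0.0838, 0.0862]
orientation: [-0.0, 0.595, 0.804, -0.0]
contact_force: [-2.1, 0.1, -0.4]
gripper_width: 0.198
grasp_force: 69.4
```

apply_moves(claw=[-1,-1,-1], offset=[[0.01,0.003,0],[0,0,0],[0,0,0]], yaw=[0,0,0])

```text
clock: 15.97
tool_pos: [0.5543, -0.0838, 0.0862]
orientation: [-0.0, 0.595, 0.804, -0.0]
contact_force: [-5.0, -2.1, 0.1]
gripper_width: 0.204
grasp_force: 69.5
```

Second contact felt; the side's yaw works out at about 16.9°. Now round the corner to the end face.

apply_moves(claw=[-1,-1,-1,-1,-1,-1,-1,-1,-1,-1,-1,-1], offset=[[-0.2,-0.06,0],[-0.2,-0.06,0],[0.175,-0.574,0],[0.175,-0.574,0],[0.175,-0.574,0],[0,0,0],[0.574,0.175,0],[0.574,0.175,0],[0.574,0.175,0],[0,0,0],[0,0,0],[0,0,0]], yaw=[0,0,0,0,0,0,0,0,0,0,0,0])

```text
clock: 16.97
tool_pos: [0.6004, -0.1169, 0.0859]
orientation: [-0.0, 0.595, 0.804, -0.0]
contact_force: [0.2, 0.0, -1.2]
gripper_width: 0.199
grasp_force: 69.1
```

apply_moves(claw=[-1,-1,-1,-1,-1,-1], offset=[[-0.04,0.134,0],[-0.04,0.134,0],[-0.04,0.134,0],[-0.04,0.134,0],[0,0,0],[0,0,0]], yaw=[0,0,0,0,0,0])

```text
clock: 17.47
tool_pos: [0.5967, -0.1028, 0.0864]
orientation: [0.0, 0.595, 0.804, 0.0]
contact_force: [-0.3, 0.6, -1.4]
gripper_width: 0.203
grasp_force: 69.1
```

Expected contact is 6 mm ahead, give or take 2. 0.5 mm of +y_block is (-0.006, 0.019) units.

apply_moves(claw=[-1,-1,-1,-1,-1,-1,-1,-1], offset=[[-0.006,0.019,0],[-0.006,0.019,0],[-0.006,0.019,0],[-0.006,0.019,0],[-0.006,0.019,0],[-0.006,0.019,0],[0,0,0],[0,0,0]], yaw=[0,0,0,0,0,0,0,0])

```text
clock: 18.13
tool_pos: [0.5959, -0.1003, 0.0863]
orientation: [0.0, 0.595, 0.804, -0.0]
contact_force: [0.8, 0.5, -0.8]
gripper_width: 0.197
grasp_force: 69.1
```

apply_moves(claw=[-1,-1,-1], offset=[[-0.006,0.019,0],[0,0,0],[0,0,0]], yaw=[0,0,0])

```text
clock: 18.38
tool_pos: [0.5957, -0.0998, 0.0863]
orientation: [-0.0, 0.595, 0.804, -0.0]
contact_force: [-0.7, 0.1, -1.5]
gripper_width: 0.197
grasp_force: 69.1
```

apply_moves(claw=[-1,-1,-1], offset=[[-0.006,0.019,0],[0,0,0],[0,0,0]], yaw=[0,0,0])

```text
clock: 18.63
tool_pos: [0.5956, -0.0993, 0.0863]
orientation: [-0.0, 0.595, 0.804, 0.0]
contact_force: [0.5, 0.6, -1.9]
gripper_width: 0.201
grasp_force: 69.1
```

apply_moves(claw=[-1,-1,-1], offset=[[-0.006,0.019,0],[0,0,0],[0,0,0]], yaw=[0,0,0])

```text
clock: 18.88
tool_pos: [0.5954, -0.0989, 0.0863]
orientation: [-0.0, 0.595, 0.804, 0.0]
contact_force: [-0.2, 0.0, -1.8]
gripper_width: 0.2
grasp_force: 69.1
```

apply_moves(claw=[-1,-1,-1], offset=[[-0.006,0.019,0],[0,0,0],[0,0,0]], yaw=[0,0,0])

```text
clock: 19.13
tool_pos: [0.5953, -0.0984, 0.0863]
orientation: [0.0, 0.595, 0.804, 0.0]
contact_force: [0.4, 0.1, -2.0]
gripper_width: 0.199
grasp_force: 69.1
```

apply_moves(claw=[-1,-1,-1], offset=[[-0.006,0.019,0],[0,0,0],[0,0,0]], yaw=[0,0,0])

```text
clock: 19.38
tool_pos: [0.5951, -0.0979, 0.0863]
orientation: [0.0, 0.595, 0.804, 0.0]
contact_force: [-0.3, 0.4, -2.1]
gripper_width: 0.202
grasp_force: 69.1
```

apply_moves(claw=[-1,-1,-1], offset=[[-0.006,0.019,0],[0,0,0],[0,0,0]], yaw=[0,0,0])

```text
clock: 19.63
tool_pos: [0.595, -0.0974, 0.0863]
orientation: [0.0, 0.595, 0.804, 0.0]
contact_force: [0.3, 0.0, -1.9]
gripper_width: 0.198
grasp_force: 69.1
```

apply_moves(claw=[-1,-1,-1], offset=[[-0.006,0.019,0],[0,0,0],[0,0,0]], yaw=[0,0,0])

```text
clock: 19.88
tool_pos: [0.5948, -0.0969, 0.0863]
orientation: [-0.0, 0.595, 0.804, -0.0]
contact_force: [0.8, -0.3, -1.7]
gripper_width: 0.199
grasp_force: 69.1
```

apply_moves(claw=[-1,-1,-1], offset=[[-0.006,0.019,0],[0,0,0],[0,0,0]], yaw=[0,0,0])

```text
clock: 20.13
tool_pos: [0.5947, -0.0965, 0.0863]
orientation: [-0.0, 0.595, 0.804, -0.0]
contact_force: [0.2, 0.2, -2.2]
gripper_width: 0.2
grasp_force: 69.1
```

apply_moves(claw=[-1,-1,-1], offset=[[-0.006,0.019,0],[0,0,0],[0,0,0]], yaw=[0,0,0])

```text
clock: 20.38
tool_pos: [0.5945, -0.096, 0.0863]
orientation: [0.0, 0.595, 0.804, -0.0]
contact_force: [-0.2, 0.3, -1.3]
gripper_width: 0.2
grasp_force: 69.1
```

apply_moves(claw=[-1,-1,-1], offset=[[-0.006,0.019,0],[0,0,0],[0,0,0]], yaw=[0,0,0])

```text
clock: 20.63
tool_pos: [0.5943, -0.0955, 0.0863]
orientation: [-0.0, 0.595, 0.804, -0.0]
contact_force: [0.7, 0.6, -2.2]
gripper_width: 0.197
grasp_force: 69.1
```

apply_moves(claw=[-1,-1,-1], offset=[[-0.006,0.019,0],[0,0,0],[0,0,0]], yaw=[0,0,0])

```text
clock: 20.88
tool_pos: [0.5943, -0.0951, 0.0863]
orientation: [0.0, 0.595, 0.804, 0.0]
contact_force: [0.3, -0.6, -2.5]
gripper_width: 0.203
grasp_force: 69.1
```

```bash
python3 -c "
from h import *
s=env.get_state();print(s['tool_pos'],s['contact_force'],s['wrist_torque'],s['q'])"
```

```text
[ 0.5943 -0.0951  0.0863] [ 0.3064 -0.5641 -2.4998] [-0.0208  0.0223 -0.0021] [-0.2438  0.2469  1.6288  0.      1.2658 -0.5399]
```

apply_moves(claw=[-1,-1,-1], offset=[[-0.003,0.01,0],[0,0,0],[0,0,0]], yaw=[0,0,0])

```text
clock: 21.13
tool_pos: [0.5942, -0.0948, 0.0863]
orientation: [0.0, 0.595, 0.804, -0.0]
contact_force: [-0.8, 0.2, -1.9]
gripper_width: 0.199
grasp_force: 69.1
```

apply_moves(claw=[-1,-1,-1], offset=[[-0.003,0.01,0],[0,0,0],[0,0,0]], yaw=[0,0,0])

```text
clock: 21.38
tool_pos: [0.5942, -0.0947, 0.0864]
orientation: [0.0, 0.595, 0.804, -0.0]
contact_force: [0.0, -1.8, -1.6]
gripper_width: 0.2
grasp_force: 69.1
```

```bash
python3 -c "
from h import *
s=env.get_state();print(s['tool_pos'],s['contact_force'],s['wrist_torque'],s['q'])"
```

```text
[ 0.5942 -0.0947  0.0864] [ 0.0421 -1.7879 -1.5903] [-0.1864 -0.0172  0.0137] [-0.2432  0.2463  1.6293 -0.0001  1.2657 -0.5391]
```

apply_moves(claw=[-1,-1,-1,-1], offset=[[-0.003,0.01,0],[-0.003,0.01,0],[0,0,0],[0,0,0]], yaw=[0,0,0,0])

```text
clock: 21.72
tool_pos: [0.5941, -0.0944, 0.0865]
orientation: [0.0, 0.595, 0.804, -0.0]
contact_force: [0.6, -3.8, -1.1]
gripper_width: 0.2
grasp_force: 69.2
```

```bash
python3 -c "
from h import *
s=env.get_state();p3=s['tool_pos'][:2];print(s['tool_pos'],s['contact_force'],s['wrist_torque'])
p1=np.array([.5280,.0021]);p2=np.array([.5542,-.0838]);p3=np.array([.5942,-.0947])
y=(p1-p2)/np.linalg.norm(p1-p2);x=np.array([y[1],-y[0]]);print(np.degrees(np.arctan2(x[1],x[0])))
c=p2+x*.035; v=(p3-p2)@y; h=c+y*(v+.032); print('hole TCP',h,'lateral of p3',(p3-c)@x, v)
for z in(.0,): print('centre',h+y*.038,'P1 v',(p1-h)@y-.038)
"
```

```text
[ 0.5941 -0.0944  0.0865] [ 0.5561 -3.8175 -1.0783] [-0.677  -0.1111  0.0067]
16.962011005125277
hole TCP [ 0.5848 -0.0641] lateral of p3 7.99963043725044e-05 -0.02209533569071093
centre [ 0.5737 -0.0278] P1 v 0.04190207263176674
```

All three contacts are done. The hole is at TCP (0.5848, -0.0641), so I back off, rise and go over it.

apply_moves(claw=[-1,-1,-1,-1,-1,-1,-1,-1,-1,-1,-1,-1], offset=[[0.05,-0.15,0],[0.05,-0.15,0],[0,0,0.35],[0,0,0.35],[0,0,0.35],[0,0,0.35],[-0.15,0.5,0],[-0.15,0.5,0],[-0.15,0.5,0],[0,0,0],[0,0,0],[0,0,0]], yaw=[0,0,0,0,0,0,0,0,0,0,0,0])

```text
clock: 22.72
tool_pos: [0.5848, -0.0635, 0.1209]
orientation: [-0.0, 0.595, 0.804, -0.0]
contact_force: [0.4, -0.0, -1.0]
gripper_width: 0.2
grasp_force: 69.3
```

apply_moves(claw=[-1,-1,-1,-1,-1,-1,-1], offset=[[0,-0.024,-0.2],[0,0,-0.2],[0,0,-0.15],[0,0,0],[0,0,0],[0,0,0],[0,0,0]], yaw=[0,0,0,0,0,0,0])

```text
clock: 23.3
tool_pos: [0.5854, -0.0648, 0.1077]
orientation: [0.0, 0.595, 0.804, 0.0]
contact_force: [-0.7, 0.4, -1.6]
gripper_width: 0.199
grasp_force: 69.3
```

```bash
python3 -c "
from h import *
s=env.get_state();print(s['tool_pos'],s['contact_force'],s['wrist_torque'])
im=env.snapshot('side')[:,:,::-1]
cv2.imwrite('pics/c6.png',cv2.resize(im[190:310,290:410],None,fx=5,fy=5,interpolation=cv2.INTER_CUBIC))"
```

```text
[ 0.5854 -0.0648  0.1077] [-0.7181  0.4157 -1.6202] [ 0.0192  0.0075 -0.0076]
```

View pics/c6.png

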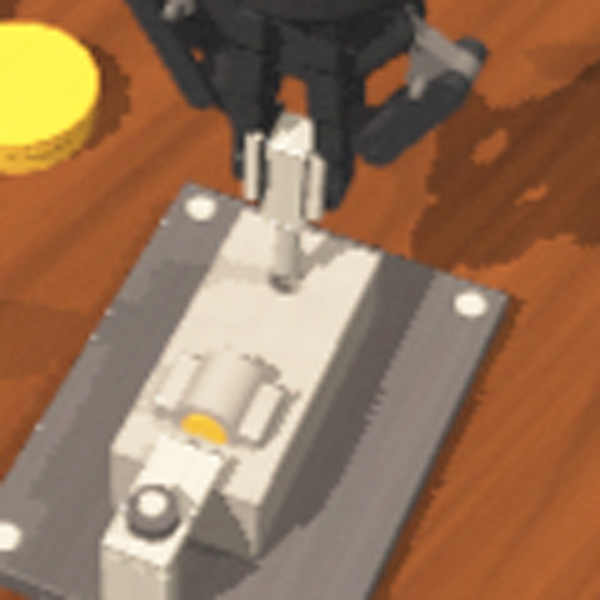

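The picture shows the tip right above the hole at (285,282). I trim (-0.6, +0.7) mm and ease down into the mouth.

apply_moves(claw=[-1,-1,-1,-1,-1,-1,-1,-1], offset=[[-0.024,0.028,0],[0,0,-0.08],[0,0,-0.08],[0,0,-0.08],[0,0,-0.04],[0,0,0],[0,0,0],[0,0,0]], yaw=[0,0,0,0,0,0,0,0])

```text
clock: 24.02
tool_pos: [0.5846, -0.064, 0.1006]
orientation: [0.0, 0.595, 0.804, 0.0]
contact_force: [0.3, 0.7, -2.1]
gripper_width: 0.196
grasp_force: 69.3
```

apply_moves(claw=[-1,-1,-1,-1], offset=[[0,0,-0.04],[0,0,-0.04],[0,0,0],[0,0,0]], yaw=[0,0,0,0])

```text
clock: 24.35
tool_pos: [0.5845, -0.064, 0.0984]
orientation: [-0.0, 0.595, 0.804, -0.0]
contact_force: [-1.3, -0.4, -2.4]
gripper_width: 0.199
grasp_force: 69.3
```

apply_moves(claw=[-1,-1,-1,-1,-1], offset=[[0,0,-0.04],[0,0,-0.04],[0,0,-0.04],[0,0,0],[0,0,0]], yaw=[0,0,0,0,0])

```text
clock: 24.77
tool_pos: [0.5844, -0.0639, 0.0954]
orientation: [-0.0, 0.595, 0.804, -0.0]
contact_force: [0.0, -0.6, -0.9]
gripper_width: 0.2
grasp_force: 69.3
```

```bash
python3 -c "
from h import *
s=env.get_state();print(s['tool_pos'],s['contact_force'],s['wrist_torque'])"
```

```text
[ 0.5844 -0.0639  0.0954] [ 0.0261 -0.6006 -0.8711] [0.005  0.0266 0.0021]
```

In the hole, with no side load. I continue down in checked steps, trimming a small drift.

apply_moves(claw=[-1,-1,-1,-1,-1,-1,-1,-1], offset=[[0.008,-0.004,-0.06],[0,0,-0.06],[0,0,-0.06],[0,0,-0.06],[0,0,-0.06],[0,0,-0.06],[0,0,0],[0,0,0]], yaw=[0,0,0,0,0,0,0,0])

```text
clock: 25.43
tool_pos: [0.5847, -0.0641, 0.0864]
orientation: [-0.0, 0.595, 0.804, -0.0]
contact_force: [0.3, 0.6, -2.0]
gripper_width: 0.202
grasp_force: 69.3
```

```bash
python3 -c "
from h import *
s=env.get_state();print(s['tool_pos'],s['contact_force'],s['wrist_torque'])"
```

```text
[ 0.5847 -0.0641  0.0864] [ 0.3262  0.5543 -2.042 ] [ 0.0377 -0.0267 -0.0584]
```

apply_moves(claw=[-1,-1,-1,-1,-1,-1,-1,-1,-1,-1], offset=[[0,0,-0.08],[0,0,-0.08],[0,0,-0.08],[0,0,-0.08],[0,0,-0.08],[0,0,-0.08],[0,0,-0.08],[0,0,-0.08],[0,0,0],[0,0,0]], yaw=[0,0,0,0,0,0,0,0,0,0])

```text
clock: 26.27
tool_pos: [0.5846, -0.064, 0.0703]
orientation: [-0.0, 0.595, 0.804, -0.0]
contact_force: [0.9, 1.2, -1.7]
gripper_width: 0.197
grasp_force: 69.3
```

apply_moves(claw=[-1,-1,-1,-1], offset=[[0,0,-0.04],[0,0,-0.02],[0,0,0],[0,0,0]], yaw=[0,0,0,0])

```text
clock: 26.6
tool_pos: [0.5848, -0.0641, 0.0691]
orientation: [0.0, 0.595, 0.804, 0.0]
contact_force: [-0.2, 0.1, -1.6]
gripper_width: 0.2
grasp_force: 69.3
```

apply_moves(claw=[-1,-1,-1,-1], offset=[[0,0,-0.04],[0,0,-0.02],[0,0,0],[0,0,0]], yaw=[0,0,0,0])

```text
clock: 26.93
tool_pos: [0.5847, -0.0641, 0.0675]
orientation: [-0.0, 0.595, 0.804, -0.0]
contact_force: [0.5, -0.1, -1.7]
gripper_width: 0.197
grasp_force: 69.3
```

apply_moves(claw=[-1,-1,-1], offset=[[0,0,-0.02],[0,0,0],[0,0,0]], yaw=[0,0,0])

```text
clock: 27.18
tool_pos: [0.5847, -0.064, 0.067]
orientation: [-0.0, 0.595, 0.804, -0.0]
contact_force: [0.3, -0.2, -1.2]
gripper_width: 0.195
grasp_force: 69.3
```

apply_moves(claw=[-1,-1,-1], offset=[[0,0,-0.02],[0,0,0],[0,0,0]], yaw=[0,0,0])

```text
clock: 27.43
tool_pos: [0.5848, -0.0641, 0.0665]
orientation: [0.0, 0.595, 0.804, -0.0]
contact_force: [0.3, -0.3, -2.0]
gripper_width: 0.203
grasp_force: 69.3
```

apply_moves(claw=[-1,-1,-1], offset=[[0,0,-0.01],[0,0,0],[0,0,0]], yaw=[0,0,0])

```text
clock: 27.68
tool_pos: [0.5849, -0.0641, 0.0665]
orientation: [0.0, 0.595, 0.804, 0.0]
contact_force: [-1.0, 0.4, 1.4]
gripper_width: 0.199
grasp_force: 69.4
```

apply_moves(claw=[-1,-1,-1], offset=[[0,0,-0.01],[0,0,0],[0,0,0]], yaw=[0,0,0])

```text
clock: 27.93
tool_pos: [0.585, -0.0642, 0.0664]
orientation: [0.0, 0.595, 0.804, 0.0]
contact_force: [-1.3, 0.0, 3.3]
gripper_width: 0.196
grasp_force: 69.9
```

apply_moves(claw=[-1,-1,-1], offset=[[0,0,-0.01],[0,0,0],[0,0,0]], yaw=[0,0,0])

```text
clock: 28.18
tool_pos: [0.585, -0.0643, 0.0664]
orientation: [0.0, 0.595, 0.804, 0.0]
contact_force: [-2.2, -1.5, 5.6]
gripper_width: 0.202
grasp_force: 70.4
```

The shoulder has seated: z stopped at 0.0664 and the force rose to about 5 N. I take off the preload, open, and rise straight up.

apply_moves(claw=[-1,-1,-0.5,-0.2,0,0,0,0,0], offset=[[0,0,0.025],[0,0,0],[0,0,0],[0,0,0],[0,0,0],[0,0,0],[0,0,0],[0,0,0],[0,0,0]], yaw=[0,0,0,0,0,0,0,0,0])

```text
clock: 28.93
tool_pos: [0.5847, -0.064, 0.0663]
orientation: [-0.0, 0.595, 0.804, -0.0]
contact_force: [-0.4, 0.4, 0.6]
gripper_width: 0.502
grasp_force: 0.0
```

apply_moves(claw=[0,0,0,0,0,0,0,0,0,0,0,0], offset=[[0,0,0.2],[0,0,0.4],[0,0,0.6],[0,0,0.8],[0,0,1],[0,0,1],[0,0,1],[-0.8,-0.5,0.5],[-0.8,-0.5,0],[-0.8,-0.5,0],[0,0,0],[0,0,0]], yaw=[0,0,0,0,0,0,0,0,0,0,0,0])

```text
clock: 29.93
tool_pos: [0.5246, -0.1022, 0.2053]
orientation: [0.001, 0.596, 0.803, 0.0]
contact_force: [0.7, 0.5, 0.2]
gripper_width: 0.495
grasp_force: 0.0
```

```bash
python3 -c "
from h import *
s=env.get_state();print(s['clock'],s['tool_pos'],s['contact_force'])
im=env.snapshot('side')[:,:,::-1]
cv2.imwrite('pics/c7.png',cv2.resize(im[180:340,270:430],None,fx=3.7,fy=3.7,interpolation=cv2.INTER_CUBIC))"
```

```text
29.9333 [ 0.5246 -0.1022  0.2053] [0.7106 0.4878 0.2047]
```

View pics/c7.png

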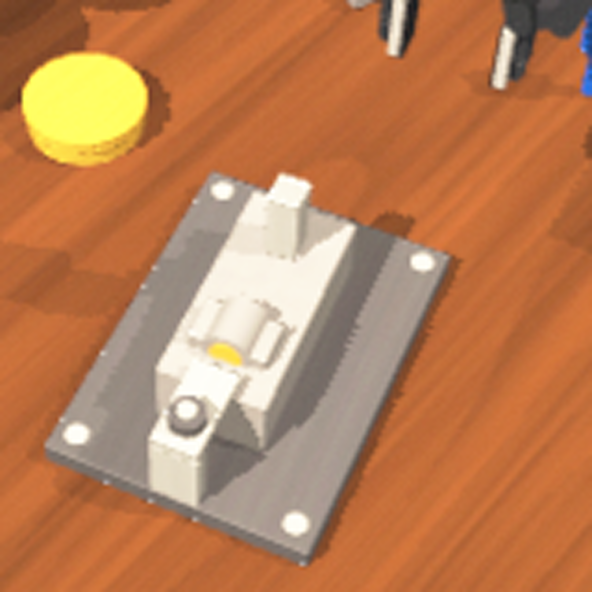

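The pin's head stands upright with its shoulder on the block's top at (285,250) in the crop. The gripper is clear and touches nothing.

```bash
python3 -c "
from plant import env
print(env.finish_job())"
```

```text
the job is handed in; nothing more can be done
None
```

The block was felt at the three places in the order asked, each peaking at about 4–5 N. The pin was then set fully home in the hole and let go, and the job was handed in at about 30 s with the gripper clear.

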